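Load the sample changer and shut its lid

ROBOT

A 6-joint arm with a two-finger parallel gripper is mounted at the origin on the work surface. World frame = base frame: x ahead of the robot, y to its left, z up, the work surface at z = 0. Lengths are in m, angles in rad, forces in N, time in s.
With the tool pointing down it reaches from about 0.325 to 0.775 m from the base axis. Payload 5.5 kg.
Tool frame: the origin (TCP) lies on the mounting face of the last link; the fingertips stand 173 mm ahead of it and the grasp point (between the pads) lies 155 mm ahead of it; z points along the fingers, x is the direction in which the jaws open and shut, and the axes are right-handed (so a half turn about z gives the same grasp; the last joint's range is limited). The gripper opens to 85 mm and grips with 20 to 120 N. Pads are 22 mm wide; open, the fingers measure 114 mm over their backs; the gripper's body (76 mm by 85 mm) begins 54 mm behind the grasp point. The pads swing forward as they close: fully open they stand 13 mm farther back than shut.
Start: joints at [1.062, 0.091, 1.231, -0, 1.82, -0.057], TCP at [0.262, 0.54, 0.405] pointing down, gripper open.
Joint ranges: [-2.87, 2.87], [-0.86, 2.18], [0.17, 2.46], [-1.51, 4.65], [0.06, 2.69], [-2.65, 2.65]. Speed limits (rad/s): [2.57, 2.57, 3.01, 3.14, 3.14, 3.14].

INTERFACE

Orientations are given as a rotation vector (axis times angle).
In Python, from cell import arm gives the robot as it stands. The module is installed in compiled form; this text tells all that it offers.
- The arm moves only by the shell command python3 -m inch 'ROWS' [FORCE]. ROWS is a JSON object of lists of equal length, an entry for each row: "offset": the shift along the tool's x, y, z in mm, a list of three; "spin": the turn about the tool's z in degrees; "claw": the opening, from 0 (shut) to 1 (fully open). A call has 1 to 12 rows; each row shifts and turns the commanded pose from where the row before left it, along the tool's axes as they then stand; what a row does not reach is not made up. A row lasts 1/12 s, in which the tool goes at most 41.7 mm and 7.16 degrees, less where a joint would pass 70% of its speed; a pose out of reach is approached as far as the arm can. A call is refused whole if a number of a shift passes 41.7 or a number of a turn 7.16, either way. A call with a gripper value outside its range is refused whole. The fingers move at their own pace and stop on an object; FORCE is the grip in N (left out, the last holds). Time passes only in rows, so rows that do not move let the fingers close. It gives the time, the measured TCP pose, the force and the opening at its end, in the units of the state.
- arm.sense(): the state, without advancing time (a new reading comes with each control period).
- arm.read_camera(name): name is "side" or "top"; returns a dict with "image" (384x512x3 uint8, red, green, blue), "fx", "fy", "cx", "cy" (pixels), "camera_from_world" (4x4, takes a point from world to camera coordinates). Camera axes: x right, y down, z forward; pixel columns grow to the right and rows downward; lengths in m; the calibration is good to about 2 mm. A picture is of the moment at which its call begins. There is no depth.
- arm.job_done(): hands the job in, once; it reports no verdict.
The state is a dict: "time_s": time; "joints": joint angles; "joint_velocities": joint speeds; "joint_efforts": joint torques, N m; "tcp_pos": TCP position; "tcp_rot": TCP orientation; "wrist_force": force on the tool from outside, world axes, zero at the start; "torque": the same for the moment, N m; "opening": opening from 0.0 (shut) to 1.0 (fully open).
Only numpy, scipy, OpenCV 4.12 (cv2) and the standard library are available. Lean on these libraries where they do the work, as an engineer would, in place of code of your own. Each camera call takes 0.05 s, during which the arm holds its last target. There are 200 camera calls.

TASK

Load the sample changer: stand every vial from the white tray in a cup of the carousel, one to a cup, fully home. Then turn the carousel by its black centre knob through one full turn, either way, back to its home mark, to see that the vials pass under the probe; then break the locked lid stay at its knuckle and lower the lid gently until it is fully shut. Leave the other glassware where it stands.

Things in the scene. Friction and masses are not known exactly. Their poses are not given: they have to be found in the camera images.
- changer: sample changer, a white bench instrument 260 mm (its x) by 285 mm (its y) with a 122 mm high rim around an open tub about 208 mm wide; origin on the bench under the carousel's axis, z up. Operator's side (blue panel) at +y (y = 144 mm), lid hinge at -y (y = -150 mm, z = 122 mm). The folding lid stay is outside the -x wall, in the plane x = -142 mm. A black probe arm 18 mm wide reaches over the carousel from the -y wall to y = -60 mm, underside at z = 111 mm.
- carousel (a joint): turn of the carousel about the vertical axis, rad, counter-clockwise from above positive, counting on past a full turn; it starts at 0 = home. Home is where the black block on the disc's edge points at the black pointer on the +y rim (also at 6.283 and -6.283 after a full turn). The full turn counts from home. Friction 0.06 N m holds it where it is left.
- knob (a point): middle of the carousel's black round centre knob, on the axis: diameter 36 mm, from 81 to 108 mm above the bench, this point at 94 mm; the stem below it is 20 mm thick
- home_block (a point): top of the black home block on the carousel disc, 85 mm from the axis
- cup0 (a point): centre of the floor of a carousel cup, 40 mm above the bench: a white round cup, inside diameter 33 mm, wall 3.5 mm, 30 mm deep (rim at 70 mm), its centre 72 mm from the axis. Six cups, 60 degrees apart; they turn with the carousel. All start empty.
- cup1 (a point): centre of the floor of a carousel cup, 40 mm above the bench: a white round cup, inside diameter 33 mm, wall 3.5 mm, 30 mm deep (rim at 70 mm), its centre 72 mm from the axis. Six cups, 60 degrees apart; they turn with the carousel. All start empty.
- cup2 (a point): centre of the floor of a carousel cup, 40 mm above the bench: a white round cup, inside diameter 33 mm, wall 3.5 mm, 30 mm deep (rim at 70 mm), its centre 72 mm from the axis. Six cups, 60 degrees apart; they turn with the carousel. All start empty.
- cup3 (a point): centre of the floor of a carousel cup, 40 mm above the bench: a white round cup, inside diameter 33 mm, wall 3.5 mm, 30 mm deep (rim at 70 mm), its centre 72 mm from the axis. Six cups, 60 degrees apart; they turn with the carousel. All start empty.
- cup4 (a point): centre of the floor of a carousel cup, 40 mm above the bench: a white round cup, inside diameter 33 mm, wall 3.5 mm, 30 mm deep (rim at 70 mm), its centre 72 mm from the axis. Six cups, 60 degrees apart; they turn with the carousel. All start empty.
- cup5 (a point): centre of the floor of a carousel cup, 40 mm above the bench: a white round cup, inside diameter 33 mm, wall 3.5 mm, 30 mm deep (rim at 70 mm), its centre 72 mm from the axis. Six cups, 60 degrees apart; they turn with the carousel. All start empty.
- vial1: capped glass vial, diameter 27 mm, 65 mm tall, black cap on the top 17 mm, heavy base, about 45 g; origin at the centre of its underside, z up. Two to four vials stand on the tray; absent ones read None. Its top stands 105 mm above the bench when home in a cup.
- vial2: capped glass vial, diameter 27 mm, 65 mm tall, black cap on the top 17 mm, heavy base, about 45 g; origin at the centre of its underside, z up. Two to four vials stand on the tray; absent ones read None. Its top stands 105 mm above the bench when home in a cup.
- vial3: capped glass vial, diameter 27 mm, 65 mm tall, black cap on the top 17 mm, heavy base, about 45 g; origin at the centre of its underside, z up. Two to four vials stand on the tray; absent ones read None. Its top stands 105 mm above the bench when home in a cup.
- vial4: capped glass vial, diameter 27 mm, 65 mm tall, black cap on the top 17 mm, heavy base, about 45 g; origin at the centre of its underside, z up. Two to four vials stand on the tray; absent ones read None. Its top stands 105 mm above the bench when home in a cup.
- tray: fixed white tray 240 by 280 mm, floor 4 mm above the bench, rim 12 mm high; origin under its centre, on the bench
- lid (a joint): opening angle of the lid, rad: 0 = shut on the rim, 1.43 = held open by the locked stay. Lid: smoked clear plate in a white frame, 262 by 268 mm, 8 mm thick, 0.45 kg. Once the stay is broken, friction in hinge and knuckle (0.12 N m each) still holds it above about 1.1 rad; below about 0.95 rad it falls by itself and slams, so it must be held all the way down.
- lid_hinge (a point): midpoint of the lid's hinge line (line along the changer's x); the frame turns with the lid: y along the lid away from the hinge, z out of its upper face
- lid_handle (a point): middle of the lid's handle bar: round steel bar, diameter 12 mm, 110 mm clear between two posts, parallel to the hinge, 222 mm along the lid and 53 mm from the hinge plane on the lid's upper (outer) side, 45 mm clear of the plate; the bar may turn between gripping fingers
- stay (a joint): fold of the stay's knuckle, rad: -0.14 = locked, past straight, on its stop; 0 = straight; positive = broken and folding; about 2.8 with the lid shut. A light spring keeps it locked; once broken, friction holds it where it is left while the lid stands above about 1.1 rad (fold up to about 1.2).
- knuckle (a point): middle of the stay's knuckle, a dark steel boss of diameter 24 mm and 30 mm long (along the changer's x). The stay runs from a pivot low on the case (y = 32 mm, z = 109 mm in the changer's frame) up to the lid near the hinge side; lower link 88 mm, upper link 132 mm, flat steel bars 14 mm wide. To break it, push the knuckle down and towards the hinge (-z and -y of the changer), square to the links; 3 to 6 N does it, and 30 mm of travel folds it to about 0.4.
- conical_flask: bystander: conical glass flask, 84 mm wide, 130 mm tall; origin under its centre
- dropper_bottle: bystander: amber dropper bottle, 38 mm wide, 85 mm tall; origin under its centre
- beaker: bystander: glass beaker, 68 mm wide, 85 mm tall; origin under its centre
Not all that is in view belongs to the job. What is shaped like the vial2 but green or red is not meant.

How it is judged:
On the way, in this order (a step that is already met when the one before it is completed fails the run):
1. every vial stands fully home in a cup of the carousel ((horizontal distance between vial1 and cup0 below 0.008 m or horizontal distance between vial1 and cup1 below 0.008 m or horizontal distance between vial1 and cup2 below 0.008 m or horizontal distance between vial1 and cup3 below 0.008 m or horizontal distance between vial1 and cup4 below 0.008 m or horizontal distance between vial1 and cup5 below 0.008 m) and z of each of vial1, vial2, vial3, vial4 in the frame of changer below 0.045 m and angle between each of vial1, vial2, vial3, vial4's own z axis and vertical below 0.25 rad and (horizontal distance between vial2 and cup0 below 0.008 m or horizontal distance between vial2 and cup1 below 0.008 m or horizontal distance between vial2 and cup2 below 0.008 m or horizontal distance between vial2 and cup3 below 0.008 m or horizontal distance between vial2 and cup4 below 0.008 m or horizontal distance between vial2 and cup5 below 0.008 m) and (horizontal distance between vial3 and cup0 below 0.008 m or horizontal distance between vial3 and cup1 below 0.008 m or horizontal distance between vial3 and cup2 below 0.008 m or horizontal distance between vial3 and cup3 below 0.008 m or horizontal distance between vial3 and cup4 below 0.008 m or horizontal distance between vial3 and cup5 below 0.008 m) and (horizontal distance between vial4 and cup0 below 0.008 m or horizontal distance between vial4 and cup1 below 0.008 m or horizontal distance between vial4 and cup2 below 0.008 m or horizontal distance between vial4 and cup3 below 0.008 m or horizontal distance between vial4 and cup4 below 0.008 m or horizontal distance between vial4 and cup5 below 0.008 m)), for 0.2 s.
2. the carousel has been turned through a full turn ((value of joint carousel above 6.08319 rad or value of joint carousel below -6.08319 rad)), for 0.1 s.
3. the stay is broken at its knuckle while the lid still stands open (value of joint stay above 0.12 rad and value of joint lid above 1 rad), for 0.2 s.
At the end, for the whole second after the job is handed in: every vial stands in a cup (within 8 mm of its centre, underside within 5 mm of its floor, leaning no more than its play in the cup allows: 0.25 rad), the carousel is within 0.2 rad of its home mark, the lid is shut within 0.04 rad, everything at rest (all of step 1 and (value of joint carousel between -12.7664 and -12.3664 rad or value of joint carousel between -6.48319 and -6.08319 rad or value of joint carousel between -0.2 and 0.2 rad or value of joint carousel between 6.08319 and 6.48319 rad or value of joint carousel between 12.3664 and 12.7664 rad) and value of joint lid below 0.04 rad and linear speed of each of vial1, vial2, vial3, vial4 below 0.03 m/s); the robot touches nothing.
It fails at once if the lid drops or slams: it closes faster than 1.5 rad/s (velocity of joint lid below -1.5 rad/s).
It fails at once if the flask, dropper bottle or beaker is shifted by more than 30 mm (distance of any of conical_flask, dropper_bottle, beaker from where it was at the start of the episode above 0.03 m).
Of vial1, vial2, vial3, vial4 only 2 to 4 are there at a start; the rules pass over those that are not, and their reading is None.
At some moment in a run one of vial1, vial2, vial3, vial4 may be knocked a few centimetres aside while the robot is not near it.
It also fails if it takes over 210 s, if anything falls off the work surface, if the arm or the gripper's body presses on something with over 40 N, if the wrist force passes 120 N, or if a joint passes its speed limit or range.

## Working session

There is one attempt and no reset: what is moved stays moved. The work goes in short steps, Python scripts to look and compute and a shell command to move; the robot and the scene stay as the last step left them, time stands still between calls to the robot, and variables do not carry over. Pictures are saved under pics/ and viewed, about 12 in all and at most 16, crops included, and the job is handed in when it is done.

```bash
mkdir -p pics; cat > h.py <<'E'
import numpy as np, cv2, json
from cell import arm
from scipy.spatial.transform import Rotation as R
def snap(n,save=None):
    c=arm.read_camera(n)
    if save: cv2.imwrite('pics/'+save,c['image'][:,:,::-1])
    return c
def ray(c,u,v):
    T=c['camera_from_world'];Rm=T[:3,:3];o=-Rm.T@T[:3,3]
    d=Rm.T@np.array([(u-c['cx'])/c['fx'],(v-c['cy'])/c['fy'],1]);return o,d/np.linalg.norm(d)
def atz(c,u,v,z):
    o,d=ray(c,u,v);return o+d*(z-o[2])/d[2]
def proj(c,P):
    P=np.atleast_2d(P);T=c['camera_from_world'];q=P@T[:3,:3].T+T[:3,3]
    return np.c_[c['fx']*q[:,0]/q[:,2]+c['cx'],c['fy']*q[:,1]/q[:,2]+c['cy']]
def state():
    s=arm.sense();Rm=R.from_rotvec(s['tcp_rot']).as_matrix()
    print('t',round(s['time_s'],2),'tcp',np.round(s['tcp_pos'],4),'x',np.round(Rm[:,0],3),'z',np.round(Rm[:,2],3),'op',round(s['opening'],3),'F',np.round(s['wrist_force'],1),'T',np.round(s['torque'],2));return s,Rm
E
python3 - <<'E'
from h import *
import pickle
s,Rm=state();print(Rm)
for n in('top','side'):
    c=snap(n,n+'0.png');print(n,c['fx'],c['cx'],c['cy']);o,d=ray(c,256,192);print(o,d);pickle.dump(c,open(n+'.pkl','wb'))
    
E
```

```text
t 0.0 tcp [0.262  0.5398 0.4035] x [ 0.437  0.9   -0.002] z [-0.001 -0.002 -1.   ] op 0.994 F [-0.   0.2  0.3] T [-0.01 -0.07 -0.03]
[[ 4.36600949e-01  8.99654802e-01 -9.21723629e-04]
 [ 8.99653097e-01 -4.36601917e-01 -1.75254808e-03]
 [-1.97911460e-03 -6.40673623e-05 -9.99998039e-01]]
top 403.6051886378387 256.6506976542373 195.75978517872602
[0.3894779  0.02265523 1.42884131] [ 0.194748   -0.00683295 -0.98082951]
side 473.9798938288384 252.69838979085077 193.06670456221127
[0.41021866 1.05142325 0.81662883] [ 0.17187731 -0.84622989 -0.50433437]
```

View pics/top0.png

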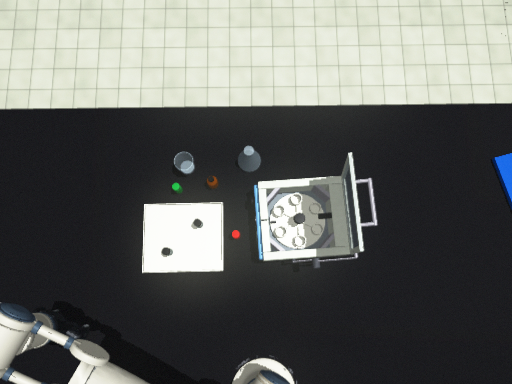

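View pics/side0.png

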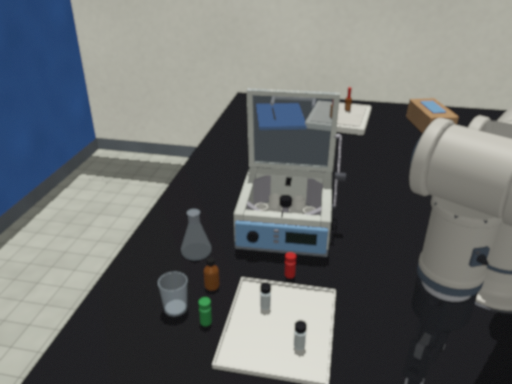

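```bash
python3 - <<'E'
from h import *
import pickle
c=pickle.load(open('top.pkl','rb'));im=c['image'][:,:,::-1]
cv2.imwrite('pics/a.png',cv2.resize(im[140:280,130:390],None,fx=3,fy=3,interpolation=cv2.INTER_CUBIC))
for u,v,z in[(166.5,252,.069),(197.5,223.5,.069),(299.5,218.5,.108),(258,185,.122),(261,260,.122)]:print(u,v,atz(c,u,v,z))
E
```

```text
166.5 252 [0.45911164 0.31449993 0.069     ]
197.5 223.5 [0.55333818 0.21246068 0.069     ]
299.5 218.5 [ 0.56087324 -0.1287964   0.108     ]
258 185 [0.67250869 0.00661318 0.122     ]
261 260 [0.42698756 0.00050551 0.122     ]
```

View pics/a.png

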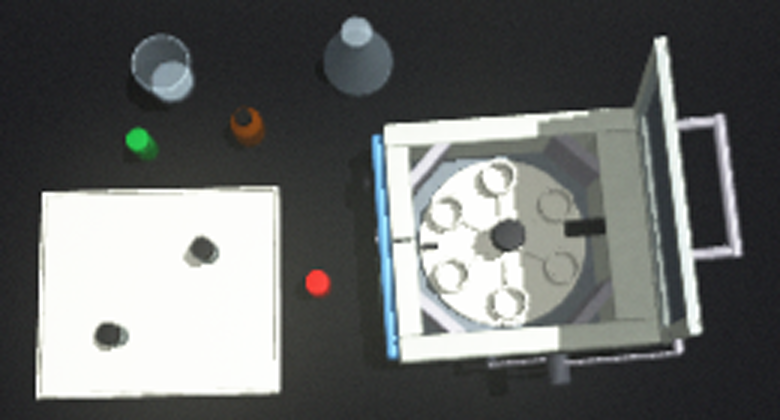

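```bash
cat > ch.py <<'E'
from h import *
import pickle
from scipy.optimize import least_squares
c=pickle.load(open('top.pkl','rb'))
cr=lambda x,y:(130+(x+.5)/3-.5,140+(y+.5)/3-.5)
a=lambda d:(72*np.cos(np.radians(d)),72*np.sin(np.radians(d)),70)
M=np.array([a(0),a(60),a(120),a(180),a(240),a(300),(0,0,108),(0,85,70),(130,142,122),(-130,142,122)])/1000
P=np.array([cr(*q) for q in[(498,178),(447,212),(450,275),(508,303),(560,267),(555,205),(509,235),(428,246),(386,127),(401,360)]])
def W(p,M):
    cc,ss=np.cos(p[2]),np.sin(p[2]);M=np.atleast_2d(M);return np.c_[p[0]+cc*M[:,0]-ss*M[:,1],p[1]+ss*M[:,0]+cc*M[:,1],M[:,2]]
use=[0,1,2,3,4,5,6,8,9]
r=least_squares(lambda p:(proj(c,W(p,M[use]))-P[use]).ravel(),[.56,-.13,0])
p=r.x
E
python3 - <<'E'
from ch import *
print(p,np.degrees(p[2]));print(np.round(r.fun.reshape(-1,2),2))
print(W(p,M[:8]).round(4))
for q,z in[((110,335),.069),((203,250),.069)]:print(atz(c,*cr(*q),z))
# knuckle
def circ(l):
    return np.array([-.150+ .0,0,0])
print('knuckle px', proj(c,W(p,[[-.142,-.04,.16]])),'tray corners',[atz(c,*cr(*q),.012).round(3) for q in[(42,192),(280,187),(280,394),(38,398)]])
E
```

```text
[ 0.56250209 -0.12996567  0.05192655] 2.9751719826037983
[[ 1.15 -0.37]
 [ 0.79 -0.16]
 [ 1.41 -0.08]
 [ 1.41  0.07]
 [ 1.55  0.19]
 [ 1.24 -0.16]
 [ 0.5   0.01]
 [-4.   -0.62]
 [-3.76  0.88]]
[[ 0.6344 -0.1262  0.07  ]
 [ 0.5952 -0.0658  0.07  ]
 [ 0.5233 -0.0696  0.07  ]
 [ 0.4906 -0.1337  0.07  ]
 [ 0.5298 -0.1941  0.07  ]
 [ 0.6017 -0.1904  0.07  ]
 [ 0.5625 -0.13    0.108 ]
 [ 0.5581 -0.0451  0.07  ]]
[0.46132639 0.31511681 0.069     ]
[0.55504514 0.21304704 0.069     ]
knuckle px [[318.40575918 260.23804875]] tray corners [array([0.633, 0.412, 0.012]), array([0.636, 0.131, 0.012]), array([0.394, 0.13 , 0.012]), array([0.394, 0.408, 0.012])]
```

```bash
sed -i 's/^r=least.*/r=least_squares(lambda p:np.r_[(proj(c,W(p,M[:8]))-P[:8]).ravel(),np.diff(proj(c,W(p,M[8:]))-P[8:],axis=0).ravel()],[.56,-.13,0])/' ch.py
python3 - <<'E'
from ch import *
print(p,np.degrees(p[2]));print(np.round(r.fun.reshape(-1,2),2))
print(W(p,M[:8]).round(4))
s,Rm=state()
E
python3 -m inch '{"offset":[[0,0,0]],"spin":[0],"claw":[0.6]}' 30
```

```text
[ 0.56214252 -0.12601984  0.05096332] 2.91998309416905
[[ 0.02 -0.25]
 [-0.36 -0.06]
 [ 0.23  0.03]
 [ 0.22  0.2 ]
 [ 0.38  0.33]
 [ 0.1  -0.03]
 [-0.69  0.13]
 [ 0.1  -0.48]
 [ 0.12  1.52]]
[[ 0.634  -0.1224  0.07  ]
 [ 0.5949 -0.0619  0.07  ]
 [ 0.523  -0.0656  0.07  ]
 [ 0.4902 -0.1297  0.07  ]
 [ 0.5294 -0.1901  0.07  ]
 [ 0.6013 -0.1865  0.07  ]
 [ 0.5621 -0.126   0.108 ]
 [ 0.5578 -0.0411  0.07  ]]
t 0.1 tcp [0.262  0.5398 0.4036] x [ 0.437  0.9   -0.002] z [-0.001 -0.002 -1.   ] op 0.999 F [ 0.6 -1.1  0.1] T [-0.01 -0.03  0.05]
time_s: 0.18
tcp_pos: [0.262, 0.5398, 0.4039]
tcp_rot: [2.662, 1.667, -0.002]
wrist_force: [-0.2, 0.8, 0.1]
opening: 0.881
```

```bash
cat >> h.py <<'E'
def to(*t):
    s,Rm=state();print('tool off mm',np.round(Rm.T@(np.array(t)-s['tcp_pos'])*1000,1),'ang',np.degrees(np.arctan2(Rm[1,0],Rm[0,0])).round(2))
E
python3 -m inch '{"offset":[[0,0,0],[0,0,0],[0,0,0],[0,0,0],[0,0,0],[0,0,0],[0,0,0],[0,0,0],[0,0,0],[0,0,0]],"spin":[7,7,7,7,7,7,7,7,5,0],"claw":[0.6,0.6,0.6,0.6,0.6,0.6,0.6,0.6,0.6,0.6]}'
python3 -c "
from h import *
to(.461,.315,.30)"
```

```text
time_s: 1.02
tcp_pos: [0.262, 0.5398, 0.4043]
tcp_rot: [3.14, 0.081, -0.001]
wrist_force: [-0.8, 0.2, -0.9]
opening: 0.597
t 1.02 tcp [0.262  0.5398 0.4043] x [ 0.999  0.051 -0.   ] z [-0.    -0.001 -1.   ] op 0.597 F [-0.8  0.2 -0.9] T [ 0.   -0.02  0.  ]
tool off mm [187.3 234.7 104.4] ang 2.94
```

```bash

python3 -m inch '{"offset":[[23.4,29.3,0],[23.4,29.3,0],[23.4,29.3,0],[23.4,29.3,13],[23.4,29.3,13],[23.4,29.3,13],[23.4,29.3,13],[23.4,29.3,13],[0,0,13],[0,0,0]],"spin":[0,0,0,0,0,0,0,0,0,0],"claw":[0.6,0.6,0.6,0.6,0.6,0.6,0.6,0.6,0.6,0.6]}'
python3 - <<'E'
from h import *
to(.461,.315,.30)
c=snap('top');d=snap('side')
a=cv2.resize(c['image'][200:280,140:240],None,fx=4,fy=4,interpolation=cv2.INTER_CUBIC)
b=cv2.resize(d['image'][260:380,210:345],None,fx=2.96,fy=2.96,interpolation=cv2.INTER_CUBIC)[:320]
cv2.imwrite('pics/b.png',np.hstack([a,b])[:,:,::-1])
E
```

```text
time_s: 1.85
tcp_pos: [0.4624, 0.3141, 0.323]
tcp_rot: [3.138, 0.083, -0.008]
wrist_force: [-1.2, 0.2, -0.7]
opening: 0.597
t 1.85 tcp [0.4624 0.3141 0.323 ] x [ 0.999  0.053 -0.005] z [-0.005 -0.003 -1.   ] op 0.597 F [-1.2  0.2 -0.7] T [ 0.02  0.02 -0.06]
tool off mm [-1.2 -1.  23. ] ang 3.04
```

View pics/b.png

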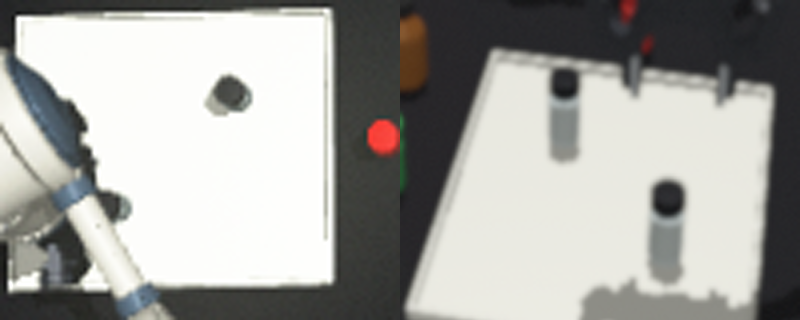

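```bash
python3 - <<'E'
from h import *
c=snap('side')
for u,v in[(300.5,323),(265.4,285.2)]:print(atz(c,u,v,.069))
print('fingers at',proj(c,[[.462,.314,.15]]))
to(.4615,.315,.213)
E
```

```text
[0.46194331 0.3180206  0.069     ]
[0.55677418 0.21620081 0.069     ]
fingers at [[302.69221618 292.89473449]]
t 2.0 tcp [0.4611 0.3167 0.3273] x [0.998 0.057 0.   ] z [ 0.     0.001 -1.   ] op 0.602 F [-0.2  0.5  0.3] T [ 0.01 -0.02  0.  ]
tool off mm [  0.3   1.8 114.3] ang 3.24
```

```bash

python3 -m inch '{"offset":[[0,0,30],[0,0,30],[0,0,24],[0,0,20],[0,0,10],[0,0,0],[0,0,0],[0,0,0],[0,0,0],[0,0,0],[0,0,0],[0,0,0]],"spin":[0,0,0,0,0,0,0,0,0,0,0,0],"claw":[0.6,0.6,0.6,0.6,0.6,0.6,0.2,0.2,0.2,0.2,0.2,0.2]}' 30
python3 -c "
from h import *
to(.4615,.315,.213)"
```

```text
time_s: 3.0
tcp_pos: [0.4621, 0.3164, 0.2152]
tcp_rot: [-3.138, -0.085, -0.005]
wrist_force: [-0.4, 0.8, 6.0]
opening: 0.306
t 3.0 tcp [0.4621 0.3164 0.2152] x [0.999 0.054 0.003] z [ 0.003  0.003 -1.   ] op 0.306 F [-0.4  0.8  6. ] T [0.2  0.21 0.04]
tool off mm [-0.7  1.4  2.2] ang 3.12
```

```bash

python3 -m inch '{"offset":[[0,0,-20],[0,0,-35],[0,0,-35],[0,0,-35],[0,0,-15],[0,20,0],[0,38,0],[0,38,0],[0,38,0],[0,38,0],[0,38,0],[0,38,0]],"spin":[0,0,0,0,0,0,0,0,0,0,0,0],"claw":[0.2,0.2,0.2,0.2,0.2,0.2,0.2,0.2,0.2,0.2,0.2,0.2]}' 30
python3 -c "
from h import *
to(.5949,-.0619,.355)"
```

```text
time_s: 4.0
tcp_pos: [0.4747, 0.0665, 0.3532]
tcp_rot: [3.14, 0.086, 0.002]
wrist_force: [0.9, -1.1, -0.4]
opening: 0.302
t 4.0 tcp [0.4747 0.0665 0.3532] x [0.999 0.054 0.001] z [ 0.001 -0.    -1.   ] op 0.302 F [ 0.9 -1.1 -0.4] T [-0.02 -0.05 -0.02]
tool off mm [113.1 134.7  -1.7] ang 3.12
```

```bash

python3 -m inch '{"offset":[[22,26,0],[23,27,0],[23,27,0],[23,27,0],[22,27,0],[0,0,0],[0,0,0],[0,0,0]],"spin":[0,0,0,0,0,0,0,0],"claw":[0.2,0.2,0.2,0.2,0.2,0.2,0.2,0.2]}' 30
python3 - <<'E'
from h import *
from ch import p,W
to(.5949,-.0619,.355)
c=snap('top');d=snap('side')
a=cv2.resize(c['image'][165:265,250:350],None,fx=4,fy=4,interpolation=cv2.INTER_CUBIC)
b=cv2.resize(d['image'][130:230,225:325],None,fx=4,fy=4,interpolation=cv2.INTER_CUBIC)
for q in W(p,[[.036,.06235,.07],[-.036,.06235,.07],[-.072,0,.07],[.072,0,.07],[0,0,.108]]):
    for k,(cc,o) in enumerate([(c,(250,165)),(d,(225,130))]):
        u=(proj(cc,q)[0]-o+.5)*4-.5;cv2.circle([a,b][k],tuple(int(t) for t in u),3,(255,0,0),-1)
cv2.imwrite('pics/c.png',np.hstack([a,b])[:,:,::-1])
E
```

```text
time_s: 4.67
tcp_pos: [0.5951, -0.0594, 0.3526]
tcp_rot: [-3.14, -0.085, 0.001]
wrist_force: [0.3, -0.2, 0.1]
opening: 0.301
t 4.67 tcp [ 0.5951 -0.0594  0.3526] x [ 0.999  0.054 -0.001] z [-0.001  0.    -1.   ] op 0.301 F [ 0.3 -0.2  0.1] T [ 0.07 -0.04 -0.03]
tool off mm [-0.3  2.5 -2.4] ang 3.09
```

View pics/c.png

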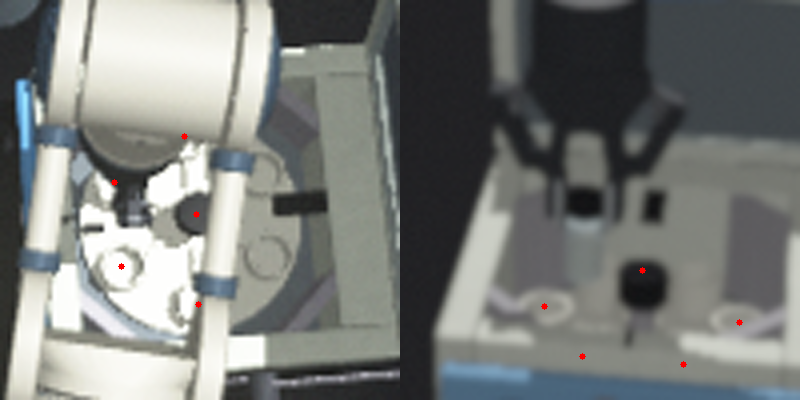

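```bash
python3 - <<'E'
from h import *
c=snap('side')
print(proj(c,[[.595,-.0605,.1975],[.595,-.0605,.206],[.595,-.0605,.141]]),(proj(c,[[.595,-.0605,.141]])[0]-[225,130])*4+[400,0])
to(.5949,-.0619,.249)
E
```

```text
[[270.88320748 179.68637456]
 [270.94101121 176.9276203 ]
 [270.50861147 197.56443082]] [582.0344459  270.25772328]
t 4.82 tcp [ 0.5946 -0.0584  0.3535] x [0.998 0.056 0.001] z [ 0.001 -0.    -1.   ] op 0.305 F [-0.4  0.6 -0.1] T [-0.08  0.   -0.04]
tool off mm [ -0.    3.5 104.5] ang 3.18
```

```bash

python3 -m inch '{"offset":[[0,3,20],[0,0,25],[0,0,15],[0,0,5],[0,0,5],[0,0,5],[0,0,5],[0,0,0]],"spin":[0,0,0,0,0,0,0,0],"claw":[0.2,0.2,0.2,0.2,0.2,0.2,0.2,0.2]}' 30
python3 -c "
from h import *
to(.5949,-.0619,.252)"
```

```text
time_s: 5.48
tcp_pos: [0.5965, -0.0628, 0.2807]
tcp_rot: [3.137, 0.085, 0.02]
wrist_force: [-1.8, -2.1, 17.3]
opening: 0.305
t 5.48 tcp [ 0.5965 -0.0628  0.2807] x [0.998 0.054 0.013] z [ 0.013 -0.003 -1.   ] op 0.305 F [-1.8 -2.1 17.3] T [-0.13  0.26 -0.09]
tool off mm [-1.9 -1.1 28.7] ang 3.1
```

```bash

python3 -m inch '{"offset":[[0,0,-6],[0,0,-6],[-1.5,3,0],[0,0,0],[0,0,5],[0,0,5],[0,0,4],[0,0,4],[0,0,0]],"spin":[0,0,0,0,0,0,0,0,0],"claw":[0.2,0.2,0.2,0.2,0.2,0.2,0.2,0.2,0.2]}' 30
python3 -c "
from h import *
to(.5949,-.0619,.252)"
```

```text
time_s: 6.23
tcp_pos: [0.5941, -0.0657, 0.267]
tcp_rot: [3.14, 0.085, 0.003]
wrist_force: [-0.0, 0.3, -0.9]
opening: 0.304
t 6.23 tcp [ 0.5941 -0.0657  0.267 ] x [0.999 0.054 0.002] z [ 0.002 -0.001 -1.   ] op 0.304 F [-0.   0.3 -0.9] T [-0.11 -0.14  0.03]
tool off mm [ 0.9 -3.7 15. ] ang 3.1
```

```bash

python3 -m inch '{"offset":[[0,0,5],[0,0,5],[0,0,3],[0,0,2],[0,0,2],[0,0,0],[0,0,0]],"spin":[0,0,0,0,0,0,0],"claw":[0.2,0.2,0.2,0.2,0.2,0.2,0.2]}' 30
python3 -c "
from h import *
to(.5949,-.0619,.252)"
```

```text
time_s: 6.82
tcp_pos: [0.5942, -0.0655, 0.2506]
tcp_rot: [3.14, 0.085, 0.002]
wrist_force: [-0.5, -1.1, 5.6]
opening: 0.304
t 6.82 tcp [ 0.5942 -0.0655  0.2506] x [0.999 0.054 0.001] z [ 0.001 -0.001 -1.   ] op 0.304 F [-0.5 -1.1  5.6] T [-0.17  0.16 -0.05]
tool off mm [ 0.9 -3.6 -1.4] ang 3.11
```

```bash

python3 -m inch '{"offset":[[0,0,0],[0,0,0],[0,0,0],[0,0,-10],[0,0,-25],[0,0,-35],[0,0,-35],[0,-40,0],[0,-40,0],[0,-40,0],[0,-40,0],[0,0,0]],"spin":[0,0,0,0,0,0,0,0,0,0,0,0],"claw":[0.5,0.5,0.5,0.5,0.5,0.5,0.5,0.5,0.5,0.5,0.5,0.5]}' 30
python3 - <<'E'
from h import *
to(.555,.213,.33)
c=snap('top');d=snap('side')
a=cv2.resize(c['image'][165:265,250:350],None,fx=4,fy=4,interpolation=cv2.INTER_CUBIC)
a2=cv2.resize(c['image'][190:290,140:240],None,fx=4,fy=4,interpolation=cv2.INTER_CUBIC)
cv2.imwrite('pics/d.png',np.hstack([a,a2])[:,:,::-1])
E
```

```text
time_s: 7.82
tcp_pos: [0.5844, 0.1005, 0.3552]
tcp_rot: [-3.137, -0.096, 0.0]
wrist_force: [-0.1, -0.3, -0.3]
opening: 0.503
t 7.82 tcp [0.5844 0.1005 0.3552] x [0.998 0.061 0.   ] z [-0.     0.004 -1.   ] op 0.503 F [-0.1 -0.3 -0.3] T [ 0.01 -0.06  0.07]
tool off mm [ -22.4 -114.    25.6] ang 3.51
```

View pics/d.png

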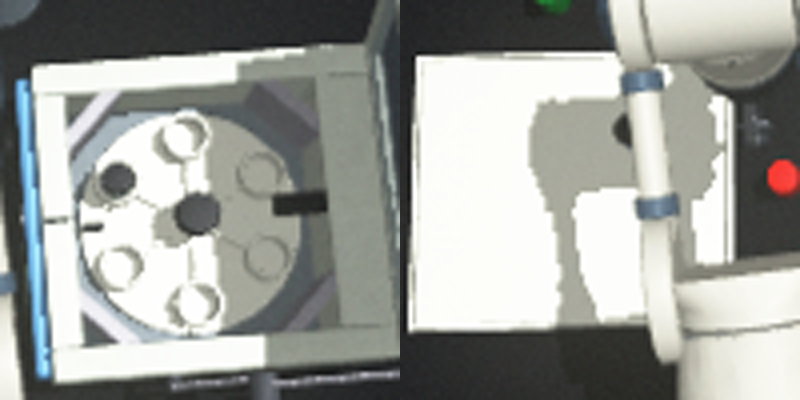

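```bash
python3 - <<'E'
from h import *
from ch import p,W
c=snap('top')
print(proj(c,W(p,[[.036,.06235,.105],[-.036,.06235,.07]])),'meas',250+118.5/4-.5,165+180.5/4-.5, atz(c,250+118.5/4-.5,165+180.5/4-.5,.105))
E
python3 -m inch '{"offset":[[-11,-38,0],[-12,-38,0],[0,-38,10],[0,0,15],[0,0,0]],"spin":[0,0,0,0,0],"claw":[0.6,0.6,0.6,0.6,0.6]}'
python3 -c "
from h import *
to(.5555,.2145,.213)"
```

```text
[[278.92927769 208.68873414]
 [279.90066713 231.35873154]] meas 279.125 209.625 [ 0.59176984 -0.06249149  0.105     ]
time_s: 8.38
tcp_pos: [0.5558, 0.2071, 0.3266]
tcp_rot: [3.139, 0.087, -0.007]
wrist_force: [-0.3, -0.3, -0.9]
opening: 0.6
t 8.38 tcp [0.5558 0.2071 0.3266] x [ 0.998  0.055 -0.005] z [-0.004 -0.002 -1.   ] op 0.6 F [-0.3 -0.3 -0.9] T [-0.04  0.    0.03]
tool off mm [  0.6  -7.6 113.6] ang 3.18
```

```bash

python3 -m inch '{"offset":[[0,-7,20],[0,0,30],[0,0,30],[0,0,22],[0,0,11],[0,0,0],[0,0,0],[0,0,0],[0,0,0],[0,0,0],[0,0,0],[0,0,0]],"spin":[0,0,0,0,0,0,0,0,0,0,0,0],"claw":[0.6,0.6,0.6,0.6,0.6,0.6,0.2,0.2,0.2,0.2,0.2,0.2]}' 30
python3 -c "
from h import *
to(.5555,.2145,.213)"
```

```text
time_s: 9.38
tcp_pos: [0.5565, 0.214, 0.2193]
tcp_rot: [-3.14, -0.085, -0.007]
wrist_force: [1.1, -1.5, 5.9]
opening: 0.307
t 9.38 tcp [0.5565 0.214  0.2193] x [0.999 0.054 0.004] z [ 0.004  0.001 -1.   ] op 0.307 F [ 1.1 -1.5  5.9] T [-0.18 -0.1  -0.01]
tool off mm [-1.  -0.6  6.3] ang 3.12
```

```bash

python3 -m inch '{"offset":[[0,0,-20],[0,0,-35],[0,0,-35],[0,0,-35],[0,0,-10],[-8,30,0],[-8,36,0],[-8,36,0],[-8,36,0],[-8,36,0],[-9,36,0],[0,36,0]],"spin":[0,0,0,0,0,0,0,0,0,0,0,0],"claw":[0.2,0.2,0.2,0.2,0.2,0.2,0.2,0.2,0.2,0.2,0.2,0.2]}' 30
python3 -m inch '{"offset":[[0,24,0],[0,11,0],[0,0,0],[0,0,0]],"spin":[0,0,0,0],"claw":[0.2,0.2,0.2,0.2]}' 30
python3 -c "
from h import *
to(.5225,-.069,.258)"
```

```text
time_s: 10.38
tcp_pos: [0.5189, -0.0358, 0.3518]
tcp_rot: [-3.14, -0.086, 0.0]
wrist_force: [0.6, 0.4, -0.5]
opening: 0.303
time_s: 10.72
tcp_pos: [0.5222, -0.0691, 0.3514]
tcp_rot: [-3.14, -0.084, 0.001]
wrist_force: [0.2, -0.0, -1.4]
opening: 0.3
t 10.72 tcp [ 0.5222 -0.0691  0.3514] x [ 0.999  0.054 -0.   ] z [-0.     0.001 -1.   ] op 0.3 F [ 0.2 -0.  -1.4] T [-0.03 -0.03  0.01]
tool off mm [ 0.4  0.  93.4] ang 3.08
```

```bash

python3 -m inch '{"offset":[[0,0,20],[0,0,25],[0,0,15],[0,0,5],[0,0,5],[0,0,5],[0,0,0]],"spin":[0,0,0,0,0,0,0],"claw":[0.2,0.2,0.2,0.2,0.2,0.2,0.2]}' 30
python3 -c "
from h import *
to(.5225,-.069,.256)"
```

```text
time_s: 11.3
tcp_pos: [0.5222, -0.0681, 0.2762]
tcp_rot: [-3.14, -0.088, 0.001]
wrist_force: [0.8, 0.8, -1.2]
opening: 0.306
t 11.3 tcp [ 0.5222 -0.0681  0.2762] x [ 0.998  0.056 -0.   ] z [-0.  0. -1.] op 0.306 F [ 0.8  0.8 -1.2] T [-0.09 -0.13 -0.01]
tool off mm [ 0.2  0.9 20.2] ang 3.21
```

In. Continue to the floor, release, rise.

```bash

python3 -m inch '{"offset":[[0,0,6],[0,0,6],[0,0,4],[0,0,2],[0,0,2],[0,0,1],[0,0,0],[0,0,0]],"spin":[0,0,0,0,0,0,0,0],"claw":[0.2,0.2,0.2,0.2,0.2,0.2,0.2,0.2]}' 30
python3 -m inch '{"offset":[[0,0,0],[0,0,0],[0,0,0],[0,0,-10],[0,0,-25],[0,0,-35],[0,0,-35],[0,-40,0],[0,-40,0],[0,-40,0],[0,-40,0],[0,0,0]],"spin":[0,0,0,0,0,0,0,0,0,0,0,0],"claw":[0.5,0.5,0.5,0.5,0.5,0.5,0.5,0.5,0.5,0.5,0.5,0.5]}' 30
python3 - <<'E'
from h import *
to(.5621,-.128,.36)
c=snap('top');d=snap('side')
a=cv2.resize(c['image'][165:265,250:350],None,fx=4,fy=4,interpolation=cv2.INTER_CUBIC)
a2=cv2.resize(d['image'][80:230,225:375],None,fx=2.667,fy=2.667,interpolation=cv2.INTER_CUBIC)
cv2.imwrite('pics/e.png',np.hstack([a,a2])[:,:,::-1])
E
```

```text
time_s: 11.97
tcp_pos: [0.5221, -0.0694, 0.2558]
tcp_rot: [3.14, 0.085, 0.0]
wrist_force: [0.6, -0.3, -1.3]
opening: 0.306
time_s: 12.97
tcp_pos: [0.5125, 0.096, 0.3619]
tcp_rot: [-3.137, -0.096, -0.002]
wrist_force: [0.1, -0.6, 0.2]
opening: 0.499
t 12.97 tcp [0.5125 0.096  0.3619] x [0.998 0.061 0.001] z [ 0.001  0.004 -1.   ] op 0.499 F [ 0.1 -0.6  0.2] T [0.01 0.01 0.05]
tool off mm [ 35.8 226.7   1.1] ang 3.5
```

View pics/e.png

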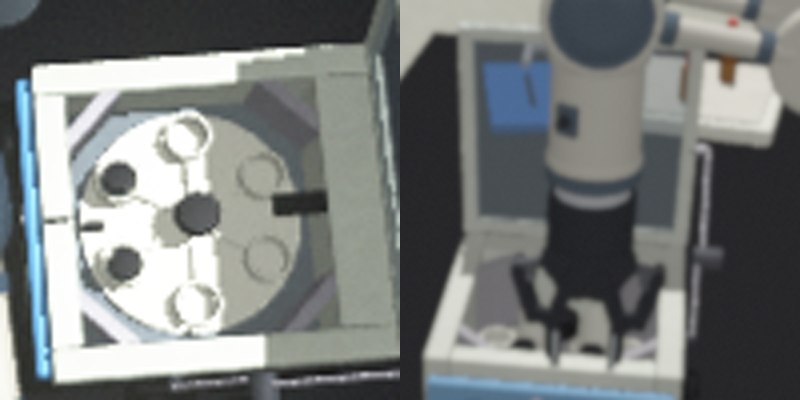

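```bash
python3 - <<'E'
from h import *
s=arm.sense();print(np.round(s['joints'],3));to(.562,-.129,.36)
E
python3 -m inch '{"offset":[[5,38,0],[6,38,0],[6,38,0],[6,38,0],[6,38,0],[6,37,0],[0,0,0],[0,0,0]],"spin":[7,7,7,7,7,7,7,7],"claw":[0.65,0.65,0.65,0.65,0.65,0.65,0.65,0.65]}' 40
python3 - <<'E'
from h import *
s=arm.sense();print(np.round(s['joints'],3));to(.562,-.129,.36)
E
```

```text
[ 0.112 -0.126  1.521 -0.     1.745  0.054]
t 13.07 tcp [0.5132 0.0918 0.3615] x [0.998 0.058 0.001] z [ 0.001 -0.    -1.   ] op 0.5 F [-0.5 -0.6 -0.1] T [-0.11  0.06  0.01]
tool off mm [ 36.  223.2   1.6] ang 3.31
time_s: 13.73
tcp_pos: [0.4903, -0.1375, 0.3612]
tcp_rot: [2.803, -1.417, 0.001]
wrist_force: [0.5, 0.9, 0.5]
opening: 0.648
[-3.400e-01 -1.580e-01  1.551e+00 -1.000e-03  1.748e+00  5.960e-01]
t 13.73 tcp [ 0.4903 -0.1375  0.3612] x [ 0.593 -0.805  0.001] z [ 0.    -0.001 -1.   ] op 0.648 F [0.5 0.9 0.5] T [ 0.08 -0.05  0.02]
tool off mm [ 35.6 -62.8   1.2] ang -53.62
```

```bash

python3 -m inch '{"offset":[[18,-31,0],[18,-31,0],[0,0,0],[0,0,0],[0,0,0],[0,0,0],[0,0,0],[0,0,0],[0,0,0],[0,0,0],[0,0,0],[0,0,0]],"spin":[0,0,7,7,7,7,7,7,7,7,7,7],"claw":[0.65,0.65,0.65,0.65,0.65,0.65,0.65,0.65,0.65,0.65,0.65,0.65]}' 40
python3 -m inch '{"offset":[[0,0,0],[0,0,0],[0,0,0],[0,0,0],[0,0,0]],"spin":[7,7,7,7,0],"claw":[0.65,0.65,0.65,0.65,0.65]}' 40
python3 - <<'E'
from h import *
s=arm.sense();print(np.round(s['joints'],3));to(.562,-.129,.251)
E
```

```text
time_s: 14.73
tcp_pos: [0.5623, -0.1269, 0.3612]
tcp_rot: [1.49, -2.765, 0.001]
wrist_force: [0.5, -0.4, 0.4]
opening: 0.644
time_s: 15.15
tcp_pos: [0.5624, -0.1267, 0.3611]
tcp_rot: [0.779, -3.043, 0.001]
wrist_force: [-0.4, 1.0, -0.4]
opening: 0.646
[-2.800e-01  2.300e-02  1.378e+00 -1.000e-03  1.740e+00  2.360e+00]
t 15.15 tcp [ 0.5624 -0.1267  0.3611] x [-0.877 -0.481  0.   ] z [ 0.    -0.001 -1.   ] op 0.646 F [-0.4  1.  -0.4] T [0.02 0.03 0.  ]
tool off mm [  1.4  -1.8 110.1] ang -151.27
```

```bash

python3 -m inch '{"offset":[[1.4,-1.8,30],[0,0,30],[0,0,25],[0,0,15],[0,0,10],[0,0,0],[0,0,0],[0,0,0],[0,0,0],[0,0,0],[0,0,0]],"spin":[0,0,0,0,0,0,0,0,0,0,0],"claw":[0.65,0.65,0.65,0.65,0.65,0.65,0.3,0.3,0.3,0.3,0.3]}' 30
python3 - <<'E'
from h import *
s,Rm=state();print('tool F',Rm.T@s['wrist_force'])
E
```

```text
time_s: 16.07
tcp_pos: [0.5624, -0.1278, 0.2525]
tcp_rot: [-0.789, 3.04, -0.003]
wrist_force: [-5.6, -2.3, 3.1]
opening: 0.411
t 16.07 tcp [ 0.5624 -0.1278  0.2525] x [-0.874 -0.487 -0.   ] z [ 0.001 -0.002 -1.   ] op 0.411 F [-5.6 -2.3  3.1] T [-0.44  0.69  0.04]
tool F [ 6.06406301  0.6936914  -3.13037667]
```

```bash

python3 -m inch '{"offset":[[1,0,0],[0,0,0],[0,0,0],[0,0,0],[0,0,0],[0,0,0],[0,0,0],[0,0,0],[0,0,0],[0,0,0],[0,0,0],[0,0,0]],"spin":[-3,-7,-7,-7,-7,-7,-7,-7,-7,-7,-7,-7],"claw":[0.3,0.3,0.3,0.3,0.3,0.3,0.3,0.3,0.3,0.3,0.3,0.3]}' 30
python3 - <<'E'
from h import *
s,Rm=state();print('tool F',Rm.T@s['wrist_force'])
c=snap('top');a=cv2.resize(c['image'][165:265,250:350],None,fx=4,fy=4,interpolation=cv2.INTER_CUBIC);cv2.imwrite('pics/f.png',a[:,:,::-1])
E
```

```text
time_s: 17.07
tcp_pos: [0.562, -0.128, 0.2525]
tcp_rot: [-2.564, 1.814, -0.005]
wrist_force: [-0.7, -2.1, 1.1]
opening: 0.408
t 17.07 tcp [ 0.562  -0.128   0.2525] x [ 0.333 -0.943  0.002] z [ 0.003 -0.001 -1.   ] op 0.408 F [-0.7 -2.1  1.1] T [-0.13  0.18 -0.1 ]
tool F [ 1.74057333  1.36777568 -1.11421814]
```

View pics/f.png

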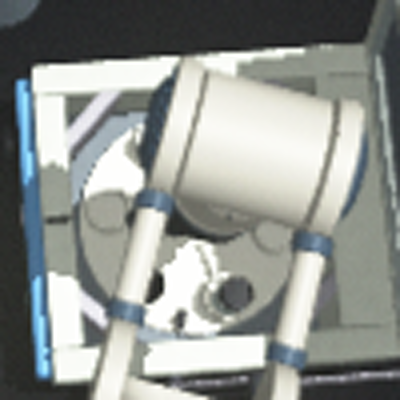

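```bash

python3 -m inch '{"offset":[[0,0,0],[0,0,0],[0,0,0],[0,0,0],[0,0,0],[0,0,0],[0,0,0],[0,0,0],[0,0,0],[0,0,0],[0,0,0],[0,0,0]],"spin":[-7,-7,-7,-7,-7,-7,-7,-7,-7,-7,-7,-7],"claw":[0.3,0.3,0.3,0.3,0.3,0.3,0.3,0.3,0.3,0.3,0.3,0.3]}' 30
python3 -m inch '{"offset":[[0,0,0],[0,0,0],[0,0,0],[0,0,0],[0,0,0],[0,0,0],[0,0,0],[0,0,0],[0,0,0],[0,0,0],[0,0,0],[0,0,0]],"spin":[-7,-7,-7,-7,-7,-7,-7,-7,-7,-7,-7,-7],"claw":[0.3,0.3,0.3,0.3,0.3,0.3,0.3,0.3,0.3,0.3,0.3,0.3]}' 30
python3 -m inch '{"offset":[[0,0,0],[0,0,0],[0,0,0],[0,0,0],[0,0,0]],"spin":[-7,-7,-7,-4,0],"claw":[0.3,0.3,0.3,0.3,0.3]}' 30
python3 - <<'E'
from h import *
s,Rm=state();print('tool F',Rm.T@s['wrist_force'],s['joints'])
print(np.degrees(np.arctan2(Rm[1,0],Rm[0,0])))
E
```

```text
time_s: 18.12
tcp_pos: [0.5621, -0.1281, 0.2525]
tcp_rot: [3.118, 0.363, 0.005]
wrist_force: [0.5, -2.7, 3.0]
opening: 0.411
time_s: 19.12
tcp_pos: [0.5622, -0.128, 0.2525]
tcp_rot: [2.073, 2.355, 0.002]
wrist_force: [0.7, -1.9, 1.9]
opening: 0.409
time_s: 19.53
tcp_pos: [0.5621, -0.1279, 0.2525]
tcp_rot: [1.518, 2.746, 0.001]
wrist_force: [0.3, -2.9, 3.7]
opening: 0.413
t 19.53 tcp [ 0.5621 -0.1279  0.2525] x [-0.532  0.847 -0.003] z [ 0.004 -0.001 -1.   ] op 0.413 F [ 0.3 -2.9  3.7] T [-0.22  0.04  0.07]
tool F [-2.61660626 -1.24594252 -3.72461192] [-2.82701751e-01  5.02738726e-02  1.54318458e+00 -2.36856126e-04
  1.54432930e+00 -2.41405888e+00]
122.11789903423318
```

```bash

python3 -m inch '{"offset":[[0,0,0],[0,0,0],[0,0,0],[0,0,0],[0,0,0],[0,0,0],[0,0,0],[0,0,0],[0,0,0],[0,0,0],[0,0,0],[0,0,0]],"spin":[0,0,0,7,7,7,7,7,7,7,7,7],"claw":[0.65,0.65,0.65,0.65,0.65,0.65,0.65,0.65,0.65,0.65,0.65,0.65]}' 30
python3 -m inch '{"offset":[[0,0,0],[0,0,0],[0,0,0],[0,0,0],[0,0,0],[0,0,0],[0,0,0],[0,0,0],[0,0,0],[0,0,0]],"spin":[7,7,7,7,0,0,0,0,0,0],"claw":[0.65,0.65,0.65,0.65,0.65,0.3,0.3,0.3,0.3,0.3]}' 30
python3 -m inch '{"offset":[[0,0,0],[0,0,0],[0,0,0],[0,0,0],[0,0,0],[0,0,0],[0,0,0],[0,0,0],[0,0,0],[0,0,0],[0,0,0],[0,0,0]],"spin":[-7,-7,-7,-7,-7,-7,-7,-7,-7,-7,-7,-7],"claw":[0.3,0.3,0.3,0.3,0.3,0.3,0.3,0.3,0.3,0.3,0.3,0.3]}' 30
python3 -m inch '{"offset":[[0,0,0],[0,0,0],[0,0,0],[0,0,0],[0,0,0],[0,0,0]],"spin":[-3,0,0,0,0,0],"claw":[0.3,0.3,0.65,0.65,0.65,0.65]}' 30
python3 -m inch '{"offset":[[0,0,-10],[0,0,-25],[0,0,-40],[0,0,-40],[0,0,-40],[0,0,-40],[0,0,0]],"spin":[7,7,7,7,7,7,0],"claw":[0.65,0.65,0.65,0.65,0.65,0.65,0.65]}' 30
python3 - <<'E'
from h import *
s,Rm=state();print(s['joints'],np.degrees(np.arctan2(Rm[1,0],Rm[0,0])))
E
```

```text
time_s: 20.53
tcp_pos: [0.5616, -0.1274, 0.2504]
tcp_rot: [-2.738, -1.539, 0.0]
wrist_force: [-0.7, -0.0, -0.6]
opening: 0.645
time_s: 21.37
tcp_pos: [0.5618, -0.1273, 0.2508]
tcp_rot: [-3.026, -0.844, -0.002]
wrist_force: [2.8, 2.2, -0.7]
opening: 0.418
time_s: 22.37
tcp_pos: [0.5615, -0.1284, 0.2507]
tcp_rot: [1.677, 2.655, -0.002]
wrist_force: [2.1, -4.0, 0.1]
opening: 0.411
time_s: 22.87
tcp_pos: [0.5615, -0.1275, 0.2506]
tcp_rot: [-1.616, -2.694, 0.0]
wrist_force: [0.3, 0.3, 0.1]
opening: 0.651
time_s: 23.45
tcp_pos: [0.5607, -0.1272, 0.4564]
tcp_rot: [2.47, 1.921, 0.014]
wrist_force: [1.2, -0.8, 1.0]
opening: 0.653
t 23.45 tcp [ 0.5607 -0.1272  0.4564] x [ 0.246  0.969 -0.   ] z [ 0.014 -0.004 -1.   ] op 0.653 F [ 1.2 -0.8  1. ] T [0.02 0.   0.01]
[-2.82327854e-01  3.34769379e-02  1.19870112e+00  5.55077582e-05
  1.89445143e+00 -1.60444232e+00] 75.75241981507202
```

```bash

python3 -m inch '{"offset":[[0,0,0],[0,0,0],[0,0,0],[0,-35,0],[0,-35,0],[0,-35,0],[0,-35,0],[0,-35,0],[0,0,0]],"spin":[-7,-7,-3,0,0,0,0,0,0],"claw":[0,0,0,0,0,0,0,0,0]}' 30
python3 - <<'E'
from h import *
from ch import p,W
to(.4,-.16,.45)
c=snap('top');d=snap('side')
a=cv2.resize(c['image'][165:275,250:350],None,fx=4,fy=4,interpolation=cv2.INTER_CUBIC)
a2=cv2.resize(d['image'][90:200,290:390],None,fx=4,fy=4,interpolation=cv2.INTER_CUBIC)
k=W(p,[[-.142,-.029,.173]])
print(k,proj(c,k),proj(d,k))
cv2.imwrite('pics/g.png',np.hstack([a,a2])[:,:,::-1])
E
```

```text
time_s: 24.2
tcp_pos: [0.3826, -0.1368, 0.4469]
tcp_rot: [2.161, 2.278, -0.001]
wrist_force: [0.7, 0.8, 0.4]
opening: 0.0
t 24.2 tcp [ 0.3826 -0.1368  0.4469] x [-0.053  0.999 -0.002] z [ 0.001 -0.002 -1.   ] op 0.0 F [0.7 0.8 0.4] T [0.02 0.02 0.03]
tool off mm [-24.1  16.1  -3.1] ang 93.03
[[ 0.42180418 -0.16221584  0.173     ]] [[314.18822752 260.50102278]] [[336.76284332 176.37638805]]
```

View pics/g.png

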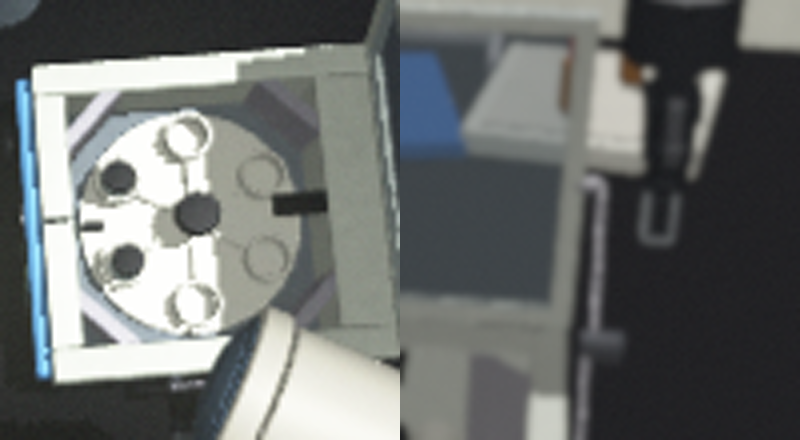

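```bash

python3 -m inch '{"offset":[[-10,15,20],[-9,15,30],[0,0,20],[0,0,0]],"spin":[0,0,0,0],"claw":[0,0,0,0]}' 30
python3 -c "
from h import *
to(.413,-.158,.358)"
```

```text
time_s: 24.63
tcp_pos: [0.4188, -0.1545, 0.3697]
tcp_rot: [-2.153, -2.275, 0.005]
wrist_force: [0.7, 0.4, -1.7]
opening: -0.001
t 24.63 tcp [ 0.4188 -0.1545  0.3697] x [-0.055  0.998  0.005] z [-0.009  0.004 -1.   ] op -0.001 F [ 0.7  0.4 -1.7] T [-0.03  0.03 -0.  ]
tool off mm [-3.2 -5.9 11.7] ang 93.15
```

```bash

python3 -m inch '{"offset":[[-3,-5,0],[0,0,4],[0,0,4],[0,0,4],[0,0,4],[0,0,0]],"spin":[0,0,0,0,0,0],"claw":[0,0,0,0,0,0]}' 30
python3 -c "
from h import *
to(.413,-.158,.358)"
```

```text
time_s: 25.13
tcp_pos: [0.4129, -0.1577, 0.3593]
tcp_rot: [-2.16, -2.281, 0.0]
wrist_force: [0.3, 0.6, -0.5]
opening: -0.001
t 25.13 tcp [ 0.4129 -0.1577  0.3593] x [-0.054  0.999  0.   ] z [-0.  0. -1.] op -0.001 F [ 0.3  0.6 -0.5] T [ 0.01 -0.01  0.03]
tool off mm [-0.3  0.1  1.3] ang 93.12
```

Now push diagonally (down and −y).

```bash

python3 -m inch '{"offset":[[0,0,4],[0,0,4],[-3,0,4],[-3,0,4],[-3,0,4],[0,0,0]],"spin":[0,0,0,0,0,0],"claw":[0,0,0,0,0,0]}' 30
python3 - <<'E'
from h import *
to(.413,-.158,.358)
d=snap('side')
a2=cv2.resize(d['image'][90:200,290:390],None,fx=4,fy=4,interpolation=cv2.INTER_CUBIC)
cv2.imwrite('pics/i.png',a2[:,:,::-1])
E
```

```text
time_s: 25.63
tcp_pos: [0.4135, -0.1672, 0.339]
tcp_rot: [-2.161, -2.28, 0.0]
wrist_force: [0.4, -0.8, 0.9]
opening: 0.002
t 25.63 tcp [ 0.4135 -0.1672  0.339 ] x [-0.054  0.999  0.   ] z [-0.  0. -1.] op 0.002 F [ 0.4 -0.8  0.9] T [ 0.01 -0.    0.03]
tool off mm [  9.2  -0.  -19. ] ang 93.09
```

View pics/i.png

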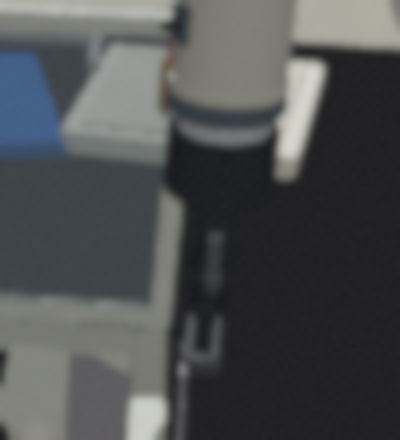

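```bash
python3 - <<'E'
from h import *
import pickle
c=pickle.load(open('top.pkl','rb'));d=pickle.load(open('side.pkl','rb'))
from scipy.optimize import least_squares
for m in([315.8,262.5,341,176],[315.8,262.5,341.3,175.5]):
    r=least_squares(lambda X:np.r_[proj(c,X)[0],proj(d,X)[0]]-m,[.413,-.167,.17]);print(r.x,r.fun)
q=np.array([[.4135,-.167,.166]]);print(proj(d,q),(proj(d,q)-[290,90])*4)
E
```

```text
[ 0.4126711  -0.16679516  0.17318506] [ 0.00508346  0.98910944 -0.91103014 -0.11637205]
[ 0.41228435 -0.16650109  0.17504745] [ 0.00551224  1.1056311  -1.01898543 -0.13001346]
[[339.5685416  178.03099907]] [[198.27416639 352.12399629]]
```

```bash

python3 -m inch '{"offset":[[10,0,-10],[0,0,-30],[0,-35,-20],[0,-35,0],[0,0,0]],"spin":[0,0,0,0,0],"claw":[0,0,0,0,0]}' 30
python3 - <<'E'
from h import *
state()
d=snap('side')
a2=cv2.resize(d['image'][80:200,230:380],None,fx=4,fy=4,interpolation=cv2.INTER_CUBIC)
cv2.imwrite('pics/j.png',a2[:,:,::-1])
E
```

```text
time_s: 26.1
tcp_pos: [0.3398, -0.1597, 0.4025]
tcp_rot: [2.159, 2.278, -0.0]
wrist_force: [0.1, 0.1, -0.0]
opening: -0.001
t 26.1 tcp [ 0.3398 -0.1597  0.4025] x [-0.053  0.999 -0.002] z [ 0.002 -0.002 -1.   ] op -0.001 F [ 0.1  0.1 -0. ] T [-0.01  0.01  0.02]
```

View pics/j.png

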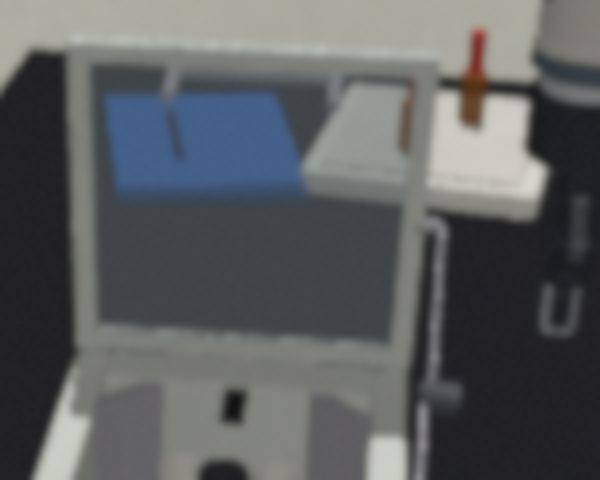

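```bash
cat > link.py <<'E'
from ch import *
import pickle
d=pickle.load(open('side.pkl','rb'))
A=np.array([.032,.109])
U=lambda th,s,n:np.array([-.150+s*np.cos(th)-n*np.sin(th),.122+s*np.sin(th)+n*np.cos(th)])
L=lambda f:np.sqrt(.088**2+.132**2+2*.088*.132*np.cos(f))
from scipy.optimize import fsolve
# n=0: solve s at th=1.43,f=-.14
s0=fsolve(lambda s:np.linalg.norm(U(1.43,s[0],0)-A)-L(.14),[.13])[0]
def kn(f):
    th=fsolve(lambda t:np.linalg.norm(U(t[0],s0,0)-A)-L(f),[1.43 if abs(f)<.2 else 1.3])[0]
    u=U(th,s0,0)-A;l=np.linalg.norm(u);e=u/l
    a=np.arccos((l*l+.088**2-.132**2)/(2*l*.088))*np.sign(f)  # f>0 -> towards -y,-z
    n=np.array([e[1],-e[0]]) # e=(-,+): n=(+,+)
    k=A+.088*(np.cos(a)*e-np.sin(a)*n);return k,th
E
python3 - <<'E'
from link import *
cc=p.copy();cc[1]-=.003
print('s0',s0)
for f in(-.14,0,.1,.2,.3,.4,.5,.6):
    k,th=kn(f);q=W(cc,[[-.152,k[0],k[1]]]);print(f,th.round(3),k.round(4),proj(d,q).round(1),proj(c,q).round(1),W(cc,[[-.152,k[0],k[1]]]).round(3))
E
```

```text
s0 0.13530749185806246
-0.14 1.43 [-0.0282  0.1732] [[340.4 176.2]] [[315.2 263.8]] [[ 0.412 -0.165  0.173]]
0 1.435 [-0.0335  0.1678] [[340.2 177. ]] [[316.6 263.7]] [[ 0.412 -0.17   0.168]]
0.1 1.432 [-0.0368  0.1638] [[340.1 177.7]] [[317.5 263.7]] [[ 0.412 -0.174  0.164]]
0.2 1.425 [-0.0399  0.1598] [[339.9 178.4]] [[318.3 263.6]] [[ 0.412 -0.177  0.16 ]]
0.3 1.414 [-0.0426  0.1557] [[339.8 179.2]] [[319.  263.6]] [[ 0.413 -0.179  0.156]]
0.4 1.397 [-0.045   0.1515] [[339.7 180.1]] [[319.5 263.6]] [[ 0.413 -0.182  0.152]]
0.5 1.377 [-0.0472  0.1473] [[339.5 181. ]] [[320.  263.6]] [[ 0.413 -0.184  0.147]]
0.6 1.352 [-0.0491  0.1431] [[339.4 181.9]] [[320.4 263.6]] [[ 0.413 -0.186  0.143]]
```

```bash

python3 -m inch '{"offset":[[-5,37,0],[-5,37,20],[0,0,30],[0,0,5],[-3,0,4],[-3,0,4],[-2,0,4],[-2,0,4],[0,0,0]],"spin":[0,0,0,0,0,0,0,0,0],"claw":[0,0,0,0,0,0,0,0,0]}' 30
python3 -c "
from h import *
to(.413,-.176,.328)"
```

```text
time_s: 26.9
tcp_pos: [0.4172, -0.1772, 0.3304]
tcp_rot: [2.159, 2.277, 0.0]
wrist_force: [0.5, -0.9, 0.8]
opening: -0.002
t 26.9 tcp [ 0.4172 -0.1772  0.3304] x [-0.053  0.999 -0.003] z [ 0.003 -0.003 -1.   ] op -0.002 F [ 0.5 -0.9  0.8] T [-0.21 -0.12 -0.02]
tool off mm [ 1.4 -4.2  2.4] ang 93.05
```

```bash

python3 -m inch '{"offset":[[5,-5,-10],[5,-20,-30],[0,-20,-36],[0,0,-40],[0,0,-40],[0,0,-40],[0,0,-40],[0,0,-35],[0,0,0]],"spin":[0,0,0,0,0,0,0,0,0],"claw":[0,0,0,0,0,0.5,0.5,0.5,0.5]}' 30
python3 - <<'E'
from h import *
from link import kn,W,p
state()
c=snap('top');d=snap('side')
a=cv2.resize(c['image'][140:280,310:390],None,fx=3.5,fy=3.5,interpolation=cv2.INTER_CUBIC)
b=cv2.resize(d['image'][80:200,230:360],None,fx=4,fy=4,interpolation=cv2.INTER_CUBIC)[:480]
a=cv2.copyMakeBorder(a,0,480-a.shape[0]if a.shape[0]<480 else 0,0,0,cv2.BORDER_CONSTANT)[:480]
cc=p.copy();cc[1]-=.003
for th in(1.43,1.37):
    H=[[x,-.150+.222*np.cos(th)-.053*np.sin(th),.122+.222*np.sin(th)+.053*np.cos(th)] for x in(0,-.055,.055)]
    q=W(cc,H);print(th,q.round(3).tolist());
    for t in q:
        u=(proj(c,t)[0]-[310,140])*3.5;cv2.circle(a,tuple(int(v) for v in u),2,(255,0,0) if th>1.4 else (0,255,0),-1)
cv2.imwrite('pics/k.png',np.hstack([a,b])[:,:,::-1])
E
```

```text
time_s: 27.65
tcp_pos: [0.369, -0.1674, 0.6088]
tcp_rot: [2.152, 2.271, 0.005]
wrist_force: [0.5, -0.1, 0.9]
opening: 0.501
t 27.65 tcp [ 0.369  -0.1674  0.6088] x [-0.054  0.999 -0.007] z [ 0.011 -0.006 -1.   ] op 0.501 F [ 0.5 -0.1  0.9] T [ 0.   -0.03  0.01]
1.43 [[0.571, -0.3, 0.349], [0.516, -0.303, 0.349], [0.626, -0.297, 0.349]]
1.37 [[0.57, -0.286, 0.35], [0.515, -0.289, 0.35], [0.625, -0.284, 0.35]]
```

View pics/k.png

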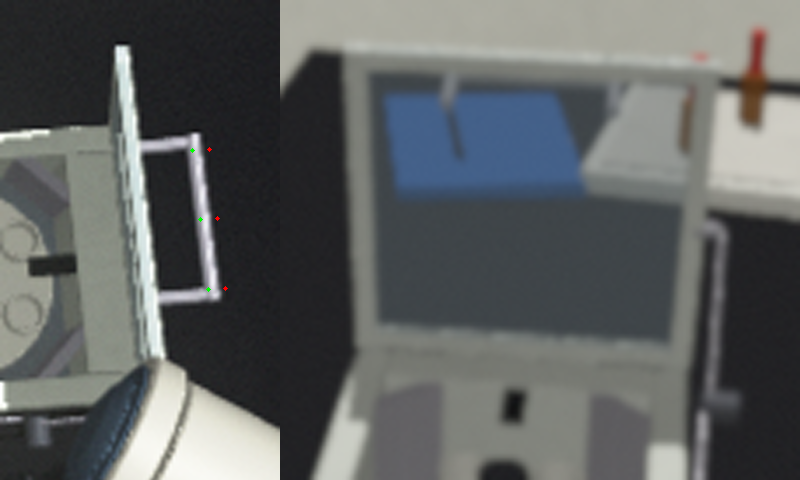

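```bash

python3 -m inch '{"offset":[[-22,32,0],[-22,32,0],[-22,32,0],[-22,32,0],[-22,32,0],[-22,34,0],[0,0,0],[0,0,0]],"spin":[0,0,0,0,0,0,0,0],"claw":[0.5,0.5,0.5,0.5,0.5,0.5,0.5,0.5]}' 30
python3 -c "
from h import *
to(.57,-.289,.506)
print(arm.sense()['joints'])"
```

```text
time_s: 28.42
tcp_pos: [0.5783, -0.2936, 0.5903]
tcp_rot: [-2.151, -2.27, 0.006]
wrist_force: [-1.1, -0.2, -0.1]
opening: 0.504
t 28.42 tcp [ 0.5783 -0.2936  0.5903] x [-0.054  0.999  0.008] z [-0.013  0.007 -1.   ] op 0.504 F [-1.1 -0.2 -0.1] T [ 0.01 -0.02 -0.02]
tool off mm [ 4.4 -7.  84.4] ang 93.08
[-5.22198106e-01  3.99899115e-01  5.28166621e-01 -8.63671177e-05
  2.22844288e+00 -2.14687662e+00]
```

```bash

python3 -m inch '{"offset":[[4,-6,15],[0,0,20],[0,0,20],[0,0,15],[0,0,10],[0,0,0]],"spin":[0,0,0,0,0,0],"claw":[0.5,0.5,0.5,0.5,0.5,0.5]}' 30
python3 -c "
from h import *
to(.57,-.289,.506)"
```

```text
time_s: 28.92
tcp_pos: [0.5648, -0.2854, 0.5192]
tcp_rot: [-2.159, -2.279, 0.001]
wrist_force: [0.2, -0.2, 0.4]
opening: 0.5
t 28.92 tcp [ 0.5648 -0.2854  0.5192] x [-0.054  0.999  0.001] z [-0.002  0.001 -1.   ] op 0.5 F [ 0.2 -0.2  0.4] T [0.01 0.   0.05]
tool off mm [-3.9  5.  13.2] ang 93.12
```

```bash

python3 -m inch '{"offset":[[-3,0,8],[0,0,4],[0,0,0],[0,0,0],[0,0,0],[0,0,0],[0,0,0],[0,0,0],[0,0,0],[0,0,0],[0,0,0]],"spin":[0,0,0,0,0,0,0,0,0,0,0],"claw":[0.5,0.5,0.5,0,0,0,0,0,0,0,0]}' 30
python3 - <<'E'
from h import *
to(.57,-.289,.506)
d=snap('side');c=snap('top')
a=cv2.resize(c['image'][140:280,310:390],None,fx=3.4,fy=3.4,interpolation=cv2.INTER_CUBIC)
b=cv2.resize(d['image'][60:180,230:360],None,fx=4,fy=4,interpolation=cv2.INTER_CUBIC)[:476]
cv2.imwrite('pics/l.png',np.hstack([a,b])[:,:,::-1])
E
```

```text
time_s: 29.83
tcp_pos: [0.5667, -0.2893, 0.5088]
tcp_rot: [2.159, 2.28, 0.001]
wrist_force: [-1.5, 2.0, 5.9]
opening: 0.123
t 29.83 tcp [ 0.5667 -0.2893  0.5088] x [-0.055  0.999 -0.   ] z [ 0.001 -0.    -1.   ] op 0.123 F [-1.5  2.   5.9] T [0.32 0.14 0.04]
tool off mm [0.2 3.3 2.8] ang 93.13
```

```bash
python3 - <<'E'
import numpy as np
ph=np.linspace(1.619,.2344,31);P=.22824*np.c_[np.cos(ph),np.sin(ph)]*1000
Q=np.round(P-P[0],0);D=np.diff(Q,axis=0)
for i in range(0,30,10):print(ph[i]-.234,[[int(a),0,int(-b)] for a,b in D[i:i+10]],Q[i+10])
E
```

```text
1.385 [[11, 0, 0], [10, 0, 0], [11, 0, 1], [10, 0, 1], [10, 0, 2], [11, 0, 2], [10, 0, 2], [10, 0, 3], [10, 0, 4], [10, 0, 4]] [103. -19.]
0.9234666666666667 [[9, 0, 4], [10, 0, 5], [9, 0, 6], [8, 0, 5], [9, 0, 6], [8, 0, 7], [8, 0, 7], [8, 0, 7], [7, 0, 8], [7, 0, 8]] [186. -82.]
0.4619333333333333 [[7, 0, 8], [6, 0, 8], [6, 0, 9], [5, 0, 9], [5, 0, 10], [4, 0, 9], [5, 0, 10], [3, 0, 10], [3, 0, 10], [3, 0, 10]] [ 233. -175.]
```

```bash

python3 -m inch '{"offset":[[5,0,0],[8,0,0],[8,0,0],[10,0,1],[11,0,1],[10,0,2],[0,0,0]],"spin":[0,0,0,0,0,0,0],"claw":[0,0,0,0,0,0,0]}' 40
python3 -c "
from h import *
state()"
```

```text
time_s: 30.52
tcp_pos: [0.5638, -0.236, 0.504]
tcp_rot: [-2.158, -2.282, -0.0]
wrist_force: [-2.9, 2.5, 4.9]
opening: 0.121
t 30.52 tcp [ 0.5638 -0.236   0.504 ] x [-0.056  0.998  0.001] z [-0.001  0.001 -1.   ] op 0.121 F [-2.9  2.5  4.9] T [0.14 0.34 0.03]
```

```bash

python3 -m inch '{"offset":[[11,0,2],[10,0,2],[10,0,3],[10,0,4],[10,0,4],[9,0,4],[10,0,5],[0,0,0]],"spin":[0,0,0,0,0,0,0,0],"claw":[0,0,0,0,0,0,0,0]}' 40
python3 - <<'E'
from h import *
state()
d=snap('side')
b=cv2.resize(d['image'][40:220,220:390],None,fx=3,fy=3,interpolation=cv2.INTER_CUBIC)
cv2.imwrite('pics/m.png',b[:,:,::-1])
E
```

```text
time_s: 31.18
tcp_pos: [0.5602, -0.1655, 0.4782]
tcp_rot: [-2.155, -2.281, 0.0]
wrist_force: [-4.5, 2.9, -1.6]
opening: 0.122
t 31.18 tcp [ 0.5602 -0.1655  0.4782] x [-0.057  0.998  0.003] z [-0.003  0.003 -1.   ] op 0.122 F [-4.5  2.9 -1.6] T [ 0.3   0.68 -0.05]
```

View pics/m.png

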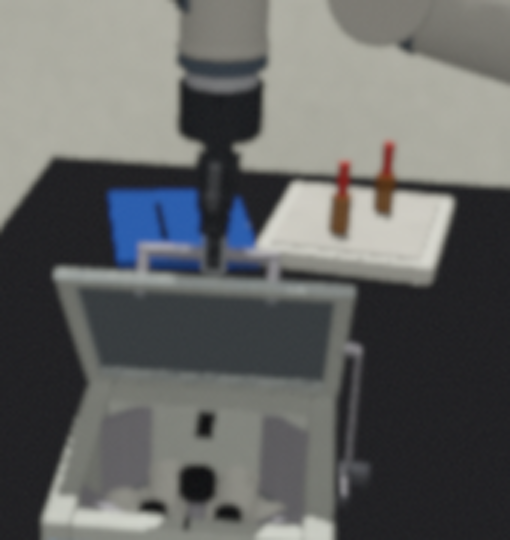

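```bash

python3 -m inch '{"offset":[[9,-1,6],[8,-1,5],[9,-1,6],[8,0,7],[8,0,7],[8,0,7],[7,0,8],[7,0,8],[0,0,0]],"spin":[0,0,0,0,0,0,0,0,0],"claw":[0,0,0,0,0,0,0,0,0]}' 40
python3 -c "
from h import *
state()"
```

```text
time_s: 31.98
tcp_pos: [0.5548, -0.1019, 0.4244]
tcp_rot: [2.157, 2.284, 0.007]
wrist_force: [7.1, 3.5, -1.0]
opening: 0.126
t 31.98 tcp [ 0.5548 -0.1019  0.4244] x [-0.057  0.998  0.003] z [ 0.003  0.003 -1.   ] op 0.126 F [ 7.1  3.5 -1. ] T [ 0.43 -1.07 -0.02]
```

```bash

python3 -m inch '{"offset":[[7,1,8],[6,1,8],[6,0,9],[5,0,9],[5,0,10],[4,0,9],[5,0,10],[0,0,0]],"spin":[0,0,0,0,0,0,0,0],"claw":[0,0,0,0,0,0,0,0]}' 40
python3 -c "
from h import *
state()"
```

```text
time_s: 32.65
tcp_pos: [0.5537, -0.0651, 0.3598]
tcp_rot: [-2.158, -2.28, 0.002]
wrist_force: [1.8, 1.5, -2.3]
opening: 0.123
t 32.65 tcp [ 0.5537 -0.0651  0.3598] x [-0.055  0.998  0.001] z [-0.002  0.001 -1.   ] op 0.123 F [ 1.8  1.5 -2.3] T [-0.07 -0.31 -0.01]
```

```bash

python3 -m inch '{"offset":[[3,0,9],[2,0,8],[1,0,5],[1,0,3],[0,0,2],[0,0,2],[0,0,0]],"spin":[0,0,0,0,0,0,0],"claw":[0,0,0,0,0,0,0]}' 40
python3 -c "
from h import *
state()"
```

```text
time_s: 33.23
tcp_pos: [0.5532, -0.0577, 0.3332]
tcp_rot: [-2.156, -2.28, -0.003]
wrist_force: [-2.3, 7.9, -0.7]
opening: 0.119
t 33.23 tcp [ 0.5532 -0.0577  0.3332] x [-0.056  0.998  0.004] z [-0.001  0.004 -1.   ] op 0.119 F [-2.3  7.9 -0.7] T [1.07 0.35 0.  ]
```

```bash

python3 -m inch '{"offset":[[1,0,2],[0,0,1],[0,0,1],[0,0,0],[0,0,0]],"spin":[0,0,0,0,0],"claw":[0,0,0,0,0]}' 40
python3 -c "
from h import *
state()"
```

```text
time_s: 33.65
tcp_pos: [0.5528, -0.0571, 0.332]
tcp_rot: [-2.159, -2.282, -0.003]
wrist_force: [-7.3, 6.2, 10.0]
opening: 0.121
t 33.65 tcp [ 0.5528 -0.0571  0.332 ] x [-0.055  0.998  0.002] z [ 0.001  0.002 -1.   ] op 0.121 F [-7.3  6.2 10. ] T [0.82 1.03 0.07]
```

```bash

python3 -m inch '{"offset":[[0,0,1],[0,0,1],[0,0,0],[0,0,0]],"spin":[0,0,0,0],"claw":[0,0,0,0]}' 40
python3 - <<'E'
from h import *
state()
d=snap('side')
b=cv2.resize(d['image'][40:260,220:390],None,fx=2.7,fy=2.7,interpolation=cv2.INTER_CUBIC)
cv2.imwrite('pics/n.png',b[:,:,::-1])
E
```

```text
time_s: 33.98
tcp_pos: [0.5526, -0.0571, 0.3319]
tcp_rot: [2.159, 2.281, 0.005]
wrist_force: [-10.3, 6.5, 16.4]
opening: 0.127
t 33.98 tcp [ 0.5526 -0.0571  0.3319] x [-0.055  0.998  0.001] z [ 0.003  0.002 -1.   ] op 0.127 F [-10.3   6.5  16.4] T [0.85 1.6  0.05]
```

View pics/n.png

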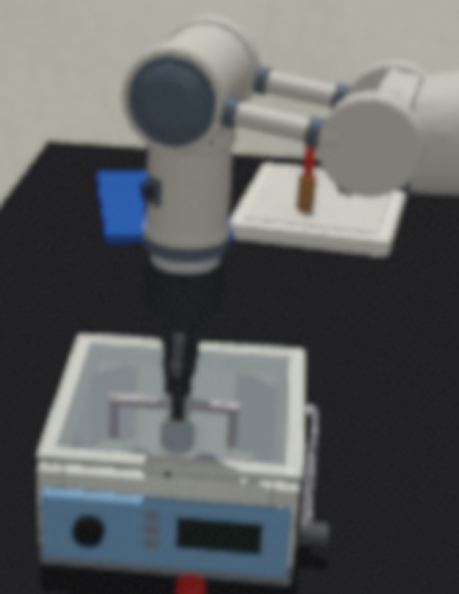

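Lid is flat on the rim, front edge along the panel. Release slightly, rise and back off.

```bash

python3 -m inch '{"offset":[[0,0,-1],[0,0,-1],[0,0,0],[0,0,0],[0,0,0],[0,0,0],[0,0,-5],[0,0,-10],[0,0,-25],[0,0,-35],[0,0,-35],[0,0,-35]],"spin":[0,0,0,0,0,0,0,0,0,0,0,0],"claw":[0.1,0.3,0.4,0.5,0.5,0.5,0.5,0.5,0.5,0.5,0.5,0.5]}' 20
python3 -m inch '{"offset":[[0,-35,0],[0,-35,0],[0,-35,0],[0,-35,0],[20,-15,0],[35,0,0],[35,0,0],[35,0,0],[35,0,0],[35,0,0],[0,0,0],[0,0,0]],"spin":[0,0,0,0,0,0,0,0,0,0,0,0],"claw":[0.5,0.5,0.5,0.5,0.5,0.5,0.5,0.5,0.5,0.5,0.5,0.5]}' 20
python3 - <<'E'
from h import *
state()
d=snap('side');c=snap('top')
a=cv2.resize(c['image'][155:275,245:365],None,fx=3.3,fy=3.3,interpolation=cv2.INTER_CUBIC)
b=cv2.resize(d['image'][160:260,220:320],None,fx=3.96,fy=3.96,interpolation=cv2.INTER_CUBIC)
cv2.imwrite('pics/o.png',np.hstack([a,b])[:,:,::-1])
E
```

```text
time_s: 35.03
tcp_pos: [0.5528, -0.0579, 0.4775]
tcp_rot: [2.16, 2.28, 0.001]
wrist_force: [-0.4, 0.8, 0.9]
opening: 0.499
time_s: 36.03
tcp_pos: [0.3873, 0.1297, 0.4759]
tcp_rot: [2.155, 2.285, 0.001]
wrist_force: [0.4, -0.4, -0.2]
opening: 0.5
t 36.03 tcp [0.3873 0.1297 0.4759] x [-0.059  0.998 -0.   ] z [ 0.001  0.    -1.   ] op 0.5 F [ 0.4 -0.4 -0.2] T [-0.01  0.02 -0.02]
```

View pics/o.png

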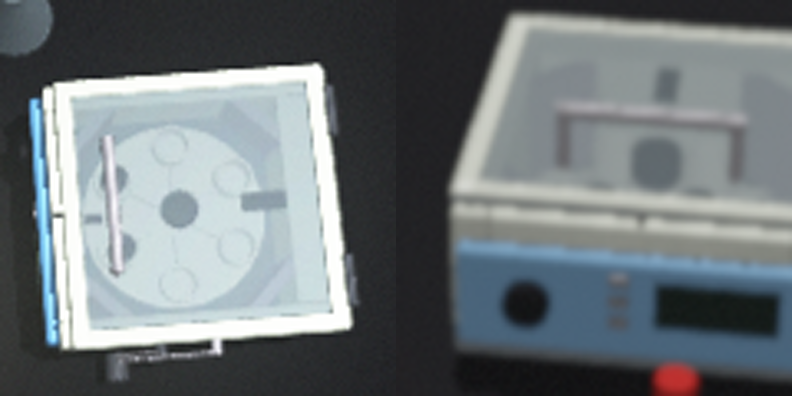

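```bash
python3 -c "
from h import *
state();print(arm.job_done());state()"
```

```text
t 36.13 tcp [0.3878 0.1279 0.4757] x [-0.054  0.999 -0.   ] z [ 0.001 -0.    -1.   ] op 0.5 F [0.4 0.6 0.4] T [ 0.02 -0.02  0.  ]
the job is handed in; nothing more can be done
None
the job is handed in; nothing more can be done
```

The job is handed in at 36 s of robot time, with all steps done. No verdict was reported.

- **Vials:** Two vials stood on the tray, and both are now in neighbouring cups on the operator's side. The first caught on its cup's rim at 17 N. I shifted it about 3 mm and it went in to the floor. The second went in on the first try. I could not see the cup floors, so "fully home" rests on the gripper height at release and on the caps in the pictures.
- **Carousel:** I turned it once counter-clockwise by the knob, in two grips (about 273° and 87°). Pictures then showed the home block back at the pointer.
- **Stay and lid:** The first push broke the stay at its knuckle, with almost no force felt. A second push folded it to about 0.45 rad, while the lid still stood at about 1.39 rad; both figures are from the pictures. I then lowered the lid by its handle until it met the rim (16 N upward), and let go.
- **Last checks:** The final pictures, taken through the lid, show it flat on the rim, both caps in their cups and the carousel at home. The arm was clear with no force on the wrist. No check failed, but the other glassware was not re-measured at the end; the arm felt no contact near it.

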